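Slide the packing plate under the clamp bridge

TASK

On the yellow tooling board, push the flat aluminium packing plate with the fingertips along the board and under the low steel clamp bridge, until its leading edge is up against the end stop and its long side lies squarely against the long fence. Only push it, gently: keep it flat on the board, never lift or tip it, leave all the other things where they are, and take the hand away at the end.

Things in the scene. Friction and masses are not known exactly. Their poses are not given: they have to be found in the camera images.
- fixture: Fixed tooling board, plywood with a yellow top, 260 x 410 mm, its top 18 mm above the work surface. Origin: on the work surface, under the place where the plate's centre must end; z up. In its axes the board spans x -160 to +100, y -290 to +120 mm, and the plate travels towards +y. Fence, end stop and bridge are fixed on it.
- berth (a point): Point on the board top (18 mm above the work surface), straight above the fixture's origin and midway beneath the bridge: where the centre of the plate's underside must finally be. Axes as the fixture's.
- fence (a point): Fence: aluminium bar, 18 mm wide, 16 mm high, along the fixture's y from y -240 to +100 mm. This point is on the board top at the foot of its guiding face (facing -x), at fixture x +47.5, y -70 mm.
- stop (a point): End stop: aluminium bar across the plate's path, 95 mm long, 16 mm high. This point is on the board top at the middle of its face towards -y, at fixture x 0, y +60 mm.
- bridge (a point): Steel clamp bridge: bar along fixture x from -87.5 to +98.5 mm, 36 mm wide (y -18 to +18), underside 15 mm and top 23 mm above the board top, wing nuts at its ends reaching 44 mm. Near post: x -87.5 to -57.5; far post behind the fence; the plate passes between near post and fence, 105 mm apart. This point: middle of the underside, above the berth.
- plate: Packing plate: loose aluminium plate, 95 (its x) x 120 (its y) x 12 mm, 0.3 to 0.5 kg, dark screw holes near its corners. Origin: centre of its underside. Starts flat on the board on the -y side of the bridge, 15 to 45 mm off the fence, turned up to 0.25 rad; its y axis points roughly as the fixture's. Slides with 1 to 5 N. When home its rear edge still sticks out 42 mm from the bridge.
- wingnut: Leave it alone (it may not end up or be pushed more than 20 mm from where it stood). Loose brass wing nut, 40 mm across and 18 mm high, standing on the board's corner at -x, -y. Origin: centre of its underside.
- dieframe: Leave it alone (it may not end up or be pushed more than 20 mm from where it stood). Loose square aluminium die frame, 52 x 52 x 22 mm, on the board on the -x side of the end stop. Origin: centre of its underside.
- standoff: Leave it alone (it may not end up or be pushed more than 20 mm from where it stood). Loose brass standoff, 14 mm diameter, 35 mm high, standing on the board on the -x side of the bridge's near post. Origin: centre of its underside.
- block: Leave it alone (it may not end up or be pushed more than 20 mm from where it stood). Loose aluminium block, 60 x 100 x 30 mm, on the table to the robot's left or right. Too thick for the bridge. Origin: centre of its underside.
- tape: Leave it alone (it may not end up or be pushed more than 20 mm from where it stood). Roll of tape, a brown ring 90 mm across and 24 mm high, lying on the table to the robot's left. Origin: centre of its underside.
- jar: Leave it alone (it may not end up or be pushed more than 20 mm from where it stood). Glass jar, 64 mm diameter, 80 mm high, on the table to the robot's right or left. Origin: centre of its underside.
- driver: Leave it alone (it may not end up or be pushed more than 20 mm from where it stood). Black screwdriver lying on the table to the robot's right. Origin: underside, within the tool.
Mind the look-alikes: they are no part of the job. There is more than one size of the plate; the one meant has the size given above.

How it is judged:
By the outcome, as a careful person would: the job done as asked, in the order asked, and still so for the second after the job is handed in, with the robot touching nothing.
It also fails if it takes over 45 s, if anything falls off the work surface, if the arm or the gripper's body presses on something with over 40 N, if the wrist force passes 120 N, or if a joint passes its speed limit or range.

ROBOT

A 6-joint arm with a two-finger parallel gripper is mounted at the origin on the work surface. World frame = base frame: x ahead of the robot, y to its left, z up, the work surface at z = 0. Lengths are in m, angles in rad, forces in N, time in s.
With the tool pointing down it reaches from about 0.325 to 0.75 m from the base axis. Payload 7.6 kg.
Tool frame: the origin (TCP) lies on the centre line of the jaws, within the pads' length; the fingertips stand 19 mm ahead of it and the grasp point (between the pads) is the TCP (arm.tip_extent is the distance from the TCP to the fingertips, in m); z points along the fingers, y is the line along which they close (so a half turn about z gives the same grasp; the last joint's range is limited). The gripper opens to 85 mm and grips with 20 to 120 N. Pads are 22 mm wide; open, the fingers measure 114 mm over their backs; the gripper's body (76 mm by 85 mm) begins 54 mm behind the grasp point. The pads swing forward as they close: fully open they stand 13 mm farther back than shut.
Start: joints at [-1.397, 0.052, 1.401, -0, 1.689, -0.07], TCP at [0.127, -0.509, 0.219] pointing down, gripper open.
Joint ranges: [-2.9, 2.9], [-0.91, 2.17], [0.12, 2.37], [-1.06, 4.2], [0.26, 2.73], [-2.93, 2.93]. Speed limits (rad/s): [2.57, 2.57, 3.01, 3.14, 3.14, 3.14].

INTERFACE

Orientations are given as a unit quaternion [w, x, y, z].
In Python, from rig import arm, viewer gives the robot as it stands.
- The arm moves only by the tool servo_tool, never from a script. Its argument "deltas" is a list of rows, each an object of numbers: "grip": the opening, from 0 (shut) to 1 (fully open); "x", "y", "z": the shift along the tool's x, y, z normalised to -1 to 1, where 1 is 50 cm; "wx", "wy", "wz": the turn, a rotation vector about the tool's x, y, z normalised to -1 to 1, where 1 is 0.5 rad. In form: [{"grip": .., "x": .., "y": .., "z": .., "wx": .., "wy": .., "wz": ..}, ...]. A call has 1 to 20 rows; each row is the pose to reach, as a shift and turn from the pose commanded when the call began, along the tool's axes at that moment; what a row does not reach only later rows make up. A row lasts 1/8 s, in which the tool goes at most 62.5 mm and 10.7 degrees, less where a joint would pass 70% of its speed; a pose out of reach is approached as far as the arm can. A call with a number of a shift or a turn outside -1 to 1 is refused whole. A call with a gripper value outside its range is refused whole. The fingers move at their own pace and stop on an object; "force" is the grip in N (left out, the last holds). Time passes only in rows, so rows that repeat a pose let the fingers close. It gives the time, the measured TCP pose, the force, the opening and the grip force at its end, in the units of the state.
- arm.get_state(): the state, without advancing time (a new reading comes with each control period).
- viewer.camera(name): name is "side" or "top" or "wrist"; returns the picture (384x512x3 uint8, blue, green, red); there is no depth.
- viewer.camera_params(name): a dict with "fx", "fy", "cx", "cy" (pixels), "R" (3x3) and "t" (3): a world point X has camera coordinates R X + t. Camera axes: x right, y down, z forward; pixel columns grow to the right and rows downward; lengths in m; the calibration is good to about 2 mm. A picture is of the moment at which its call begins: read the wrist's pose just before it. camera_params takes no time and is no camera call; for the wrist camera it gives the pose at the moment of the call.
- arm.close_job(): hands the job in; it is judged then, once.
The state is a dict: "time": time; "qpos": joint angles; "qvel": joint speeds; "joint_efforts": joint torques, N m; "tool_pos": TCP position; "eef_rot": TCP orientation; "force": force on the tool from outside, world axes, zero at the start; "moment": the same for the moment, N m; "finger_gap": finger opening in m; "grasp_force": force on a finger pad.
Only numpy, scipy, OpenCV 4.12 (cv2) and the standard library are available. Lean on these libraries where they do the work, as an engineer would, in place of code of your own. Each camera call takes 0.05 s, during which the arm holds its last target. There are 200 camera calls.

## Working session

There is one attempt and no reset: what is moved stays moved. The work goes in short steps, Python scripts to look and compute and a tool call to move; the robot and the scene stay as the last step left them, time stands still between calls to the robot, and variables do not carry over. Pictures are saved under pics/ and viewed, at most 10 in all, crops included, and the job is handed in when it is done.

Besides the shell and the picture viewer there is one more tool, called after "Request:" as name(argument=value, ...) on one line, values as JSON. servo_tool: Moves the arm, as the interface text tells. Scaled input: -1 to 1 covers 50 cm each way for a shift and 0.5 rad each way for a turn. Its arguments: {"type":"object","properties":{"deltas":{"type":"array","items":{"type":"object","properties":{"grip":{"type":"number"},"x":{"type":"number"},"y":{"type":"number"},"z":{"type":"number"},"wx":{"type":"number"},"wy":{"type":"number"},"wz":{"type":"number"}}}},"force":{"type":"number"}},"required":["deltas"]}

```bash
mkdir -p pics; ls
python3 - <<'E'
from rig import arm, viewer
import cv2,numpy as np
s=arm.get_state();print(s['time'],s['tool_pos'],s['eef_rot'],s['finger_gap'],arm.tip_extent)
for n in['top','side']:
    cv2.imwrite(f'pics/{n}0.png',viewer.camera(n)); p=viewer.camera_params(n);print(n,p)
E
```

```text
pics
0.0 [ 0.12670421 -0.50916399  0.2176615 ] [-7.77650676e-04  9.92577568e-01  1.21610712e-01 -4.68605482e-05] 0.08520963468786494 0.019
top {'fx': 441.31860161697335, 'fy': 441.31860161697335, 'cx': 262.2009033906157, 'cy': 194.22159994170178, 'R': array([[ 0.01821926, -0.99978941, -0.00944421],
       [-0.9986343 , -0.01773399, -0.04914302],
       [ 0.04896518,  0.01032666, -0.9987471 ]]), 't': array([-0.00445108,  0.48906632,  1.35912514])}
side {'fx': 462.05008166591995, 'fy': 462.05008166591995, 'cx': 269.6441374333826, 'cy': 193.11330991265666, 'R': array([[ 0.98641507, -0.16412612, -0.00692252],
       [-0.11835534, -0.68084134, -0.72280501],
       [ 0.11391804,  0.71380507, -0.69101736]]), 't': array([-0.49920034,  0.10636071,  1.30835237])}
```

View pics/top0.png

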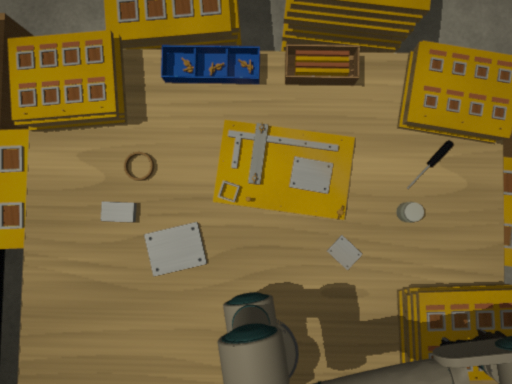

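View pics/side0.png

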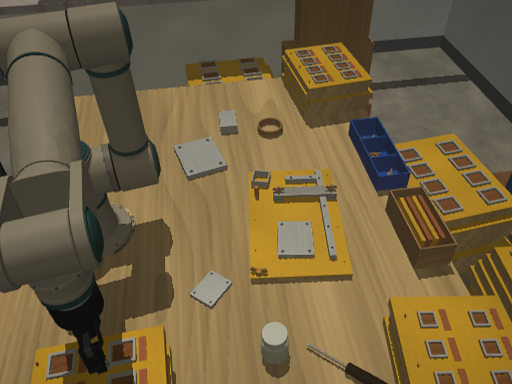

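Top view: three plain plates are at (312,174), (175,248) and (345,251). The one at (312,174) lies on the yellow board on the -y side of the bridge and looks about 95 x 120. The one at (175,248) is bigger, the one at (345,251) is smaller, and both are on the table. Next I'll measure and confirm in a crop.

```bash
cat > h.py <<'E'
import cv2,numpy as np
from rig import arm,viewer
def ray(p,uv,z):
    uv=np.atleast_2d(uv).astype(float)
    d=np.c_[(uv[:,0]-p['cx'])/p['fx'],(uv[:,1]-p['cy'])/p['fy'],np.ones(len(uv))]@p['R']
    c=-p['R'].T@p['t']; return c+d*((z-c[2])/d[:,2])[:,None]
def proj(p,X):
    c=np.atleast_2d(X)@p['R'].T+p['t']; return np.c_[c[:,0]/c[:,2]*p['fx']+p['cx'],c[:,1]/c[:,2]*p['fy']+p['cy']]
def yellow(im):
    h=cv2.cvtColor(im,cv2.COLOR_BGR2HSV); return cv2.inRange(h,(20,150,60),(35,255,255))
def big(m,near):
    cs=cv2.findContours(m,cv2.RETR_EXTERNAL,cv2.CHAIN_APPROX_NONE)[0]
    cs=[c for c in cs if cv2.contourArea(c)>300 and cv2.pointPolygonTest(cv2.convexHull(c),near,False)>=0]
    return max(cs,key=cv2.contourArea)
def rect(xy):
    (c,wh,a)=cv2.minAreaRect((xy[:,:2]*1000).astype(np.float32)); return c,wh,a
E
python3 - <<'E'
from h import *
for n,b,pl in[('top',(285,200),(312,174)),('side',(300,270),(295,240))]:
    im=cv2.imread(f'pics/{n}0.png');p=viewer.camera_params(n)
    y=yellow(im);c=big(y,b).reshape(-1,2)
    print(n,'board',rect(ray(p,c,.018)))
    hull=cv2.fillConvexPoly(np.zeros_like(y),cv2.convexHull(c),255)
    h=cv2.cvtColor(im,cv2.COLOR_BGR2HSV)
    m=cv2.inRange(h,(0,0,110),(180,70,255))
    m=cv2.morphologyEx(m,cv2.MORPH_CLOSE,np.ones((3,3)))
    cands=[pl]+([(175,248),(345,251)] if n=='top' else [])
    for q in cands: print('plate',q,rect(ray(p,big(m,q).reshape(-1,2),.030 if q==pl else .012)))
    if n=='top': cv2.imwrite('pics/crop.png',np.hstack([cv2.resize(im[110:230,200:370],None,fx=4.5,fy=4.5,interpolation=cv2.INTER_CUBIC)]))
E
```

```text
top board ((568.2379760742188, -60.31333923339844), (414.11444091796875, 262.3589782714844), 83.18563842773438)
plate (312, 174) ((550.712890625, -144.04103088378906), (118.85929107666016, 93.41149139404297), 80.96980285644531)
plate (175, 248) ((315.7801513671875, 272.6254577636719), (134.47972106933594, 169.2703857421875), 14.288384437561035)
plate (345, 251) ((315.1934509277344, -251.730224609375), (87.20243835449219, 69.81665802001953), 47.75291061401367)
side board ((567.5535888671875, -62.46136474609375), (413.18621826171875, 260.9429626464844), 83.23746490478516)
plate (295, 240) ((551.510498046875, -145.2183380126953), (117.0628890991211, 92.66181182861328), 80.234619140625)
```

View pics/crop.png

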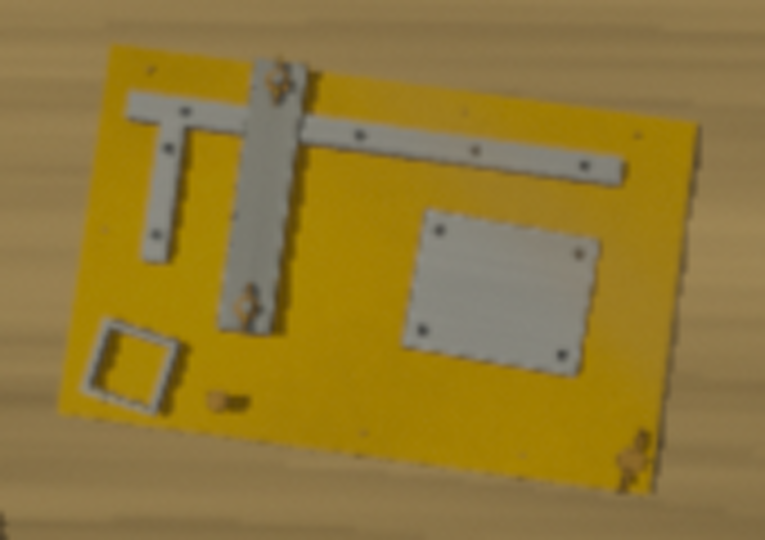

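This confirms it: the plate at crop (500,292) measures 119 x 93 mm and has four corner holes, so it's the one meant. The plates at (175,248), 169 x 134 mm, and (345,251), 87 x 70 mm, are look-alikes. The bridge is at crop (262,195), the stop at (163,190), the fence along the top and the loose wing nut at (632,455).

Next I'll move above the plate's -x side with the fingers shut and turn.

Request:
servo_tool(deltas=[{"grip": 0,"x": 0.855,"y": -0.557,"z": 0,"wz": -1},{"grip": 0,"x": 0.855,"y": -0.557,"z": 0,"wz": -1},{"grip": 0,"x": 0.855,"y": -0.557,"z": 0,"wz": -1},{"grip": 0,"x": 0.855,"y": -0.557,"z": 0,"wz": -1},{"grip": 0,"x": 0.855,"y": -0.557,"z": 0,"wz": -1},{"grip": 0,"x": 0.855,"y": -0.557,"z": 0,"wz": -1},{"grip": 0,"x": 0.855,"y": -0.557,"z": 0,"wz": -1},{"grip": 0,"x": 0.855,"y": -0.557,"z": 0,"wz": -1},{"grip": 0,"x": 0.855,"y": -0.557,"z": 0,"wz": -1},{"grip": 0,"x": 0.855,"y": -0.557,"z": 0,"wz": -1}])

```text
schema error: expected keys grip, x, y, z, wx, wy, wz
```

Request:
servo_tool(deltas=[{"grip": 0,"wz": -1},{"grip": 0,"wz": -1},{"grip": 0,"wz": -1},{"grip": 0,"wz": -1}])

```text
schema error: expected keys grip, x, y, z, wx, wy, wz
```

Request:
servo_tool(deltas=[{"grip": 0,"wz": -0.416,"z": 0.1},{"grip": 0,"wz": -0.416,"z": 0.2},{"grip": 0,"wz": -0.416,"z": 0.2},{"grip": 0,"wz": -0.416,"z": 0.2}])

```text
schema error: expected keys grip, x, y, z, wx, wy, wz
```

```bash
cat >> h.py <<'E'
from scipy.spatial.transform import Rotation
TH=-0.1187; O=np.array([.6077,.0195]); E=np.array([[np.cos(TH),np.sin(TH)],[-np.sin(TH),np.cos(TH)]])
def st():
    s=arm.get_state(); R=Rotation.from_quat(np.roll(s['eef_rot'],-1)).as_matrix()
    print('t',round(s['time'],2),'fix mm',np.round(E@(s['tool_pos'][:2]-O)*1e3,1),'z',round(s['tool_pos'][2]*1e3,1),'F fix',np.round(E@s['force'][:2],1),round(s['force'][2],1),'gap',round(s['finger_gap'],4))
    print('tool x,y in fix deg',[round(float(np.degrees(np.arctan2(*(E@R[:2,i])[::-1]))),2) for i in(0,1)],'toolz',np.round(R[:,2],4))
    return s
def plate(n,save=None):
    im=viewer.camera(n);p=viewer.camera_params(n)
    if save: cv2.imwrite(save,im)
    return im,p
E
python3 - <<'E'
from h import *
st(); im,p=plate('wrist','pics/w1.png')
E
```

```text
t 0.1 fix mm [-415.  -581.9] z 217.8 F fix [-0.2  1.4] 0.8 gap 0.0853
tool x,y in fix deg [20.77, -69.23] toolz [-2.0e-04  1.3e-03 -1.0e+00]
```

View pics/w1.png

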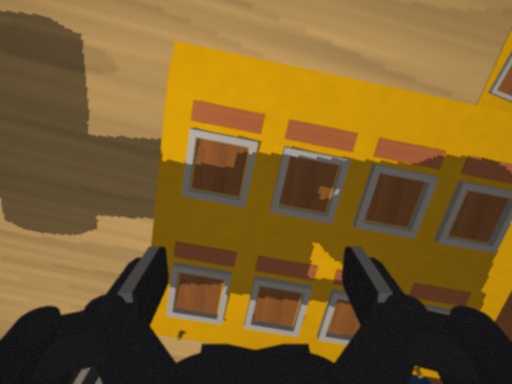

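The arm hasn't moved, because every row needs all the keys. The wrist view shows only the yellow trays under the start pose and the open fingers at (150,280) and (370,280).

Request:
servo_tool(deltas=[{"grip": 0,"x": 0.855,"y": -0.557,"z": 0,"wx": 0,"wy": 0,"wz": -1},{"grip": 0,"x": 0.855,"y": -0.557,"z": 0,"wx": 0,"wy": 0,"wz": -1},{"grip": 0,"x": 0.855,"y": -0.557,"z": 0,"wx": 0,"wy": 0,"wz": -1},{"grip": 0,"x": 0.855,"y": -0.557,"z": 0,"wx": 0,"wy": 0,"wz": -1},{"grip": 0,"x": 0.855,"y": -0.557,"z": 0,"wx": 0,"wy": 0,"wz": -1},{"grip": 0,"x": 0.855,"y": -0.557,"z": 0,"wx": 0,"wy": 0,"wz": -1},{"grip": 0,"x": 0.855,"y": -0.557,"z": 0,"wx": 0,"wy": 0,"wz": -1},{"grip": 0,"x": 0.855,"y": -0.557,"z": 0,"wx": 0,"wy": 0,"wz": -1},{"grip": 0,"x": 0.855,"y": -0.557,"z": 0,"wx": 0,"wy": 0,"wz": -1},{"grip": 0,"x": 0.855,"y": -0.557,"z": 0,"wx": 0,"wy": 0,"wz": -1}])

```text
time: 1.4
tool_pos: [0.4743, -0.1359, 0.2181]
eef_rot: [-0.0, 0.931, 0.364, -0.001]
force: [-0.6, -0.2, 0.3]
finger_gap: 0.0
grasp_force: 0.0
```

Request:
servo_tool(deltas=[{"grip": 0,"x": 0,"y": 0,"z": 0,"wx": 0,"wy": 0,"wz": -1},{"grip": 0,"x": 0,"y": 0,"z": 0,"wx": 0,"wy": 0,"wz": -1},{"grip": 0,"x": 0,"y": 0,"z": 0,"wx": 0,"wy": 0,"wz": -1}])

```text
time: 1.78
tool_pos: [0.4734, -0.1378, 0.2186]
eef_rot: [0.0, 0.812, 0.583, -0.0]
force: [0.0, 0.3, 0.8]
finger_gap: -0.0001
grasp_force: 0.0
```

Request:
servo_tool(deltas=[{"grip": 0,"x": 0,"y": 0,"z": 0.1,"wx": 0,"wy": 0,"wz": -0.416},{"grip": 0,"x": 0,"y": 0,"z": 0.2,"wx": 0,"wy": 0,"wz": -0.416},{"grip": 0,"x": 0,"y": 0,"z": 0.2,"wx": 0,"wy": 0,"wz": -0.416}])

```text
time: 2.15
tool_pos: [0.4712, -0.1366, 0.115]
eef_rot: [-0.004, 0.749, 0.663, -0.002]
force: [0.6, -0.8, -0.2]
finger_gap: -0.0002
grasp_force: 0.0
```

Run:
```python
from h import *
st(); im,p=plate('wrist','pics/w2.png'); st()
print(proj(p,[[*(O+E.T@np.array(q)),z] for q,z in[((.0475,-.07),.018),((0,.06),.018),((-.0475,-.17),.018)]]))
```

```text
t 2.15 fix mm [-117.  -171.2] z 115.0 F fix [ 0.6 -0.7] -0.2 gap -0.0002
tool x,y in fix deg [89.82, -0.18] toolz [-0.0078  0.0025 -1.    ]
t 2.2 fix mm [-115.1 -171.4] z 118.3 F fix [-0.4 -0.8] 1.1 gap -0.0
tool x,y in fix deg [89.83, -0.17] toolz [-2.5e-03  6.0e-04 -1.0e+00]
[[ 464.23415628   59.16183145]
 [ 432.78395053 -159.46072656]
 [ 332.08325534  182.84219167]]
```

View pics/w2.png

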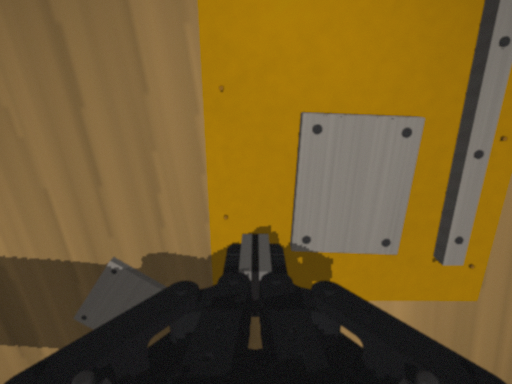

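The wrist view shows the plate at (357,183), with its left edge running from (302,113) to (293,245). The fence face runs from (488,0) to (438,262), and the shut fingers are at (255,255) beside the plate. I'll measure the plate and fence from this picture.

Run:
```python
from h import *
im=cv2.imread('pics/w2.png');p=viewer.camera_params('wrist')
m=cv2.inRange(cv2.cvtColor(im,cv2.COLOR_BGR2HSV),(0,0,70),(180,90,255))
m=cv2.morphologyEx(m,cv2.MORPH_OPEN,np.ones((3,3)))
c=big(m,(357,183)).reshape(-1,2);X=ray(p,c,.030)[:,:2]
print('plate fix',rect((X-O)@E.T))
# board left edge, fence foot by yellow transitions per row
y=yellow(im)>0; L=[];F=[]
for v in range(10,220,5):
    u=np.flatnonzero(y[v]); L.append((u[0],v)); 
    u2=u[(u>430)&(u<489)]
    if len(u2):
        F.append((u2.max(),v))
for n,P in(('boardL',L),('fencefoot',F)):
    Q=(ray(p,P,.018)[:,:2]-O)@E.T*1e3; f=np.polyfit(Q[:,1],Q[:,0],1); print(n,f,np.median(Q,0),len(P))
```

```text
plate fix ((-33.13413619995117, -171.2428741455078), (121.52735137939453, 96.96514129638672), 87.68775939941406)
boardL [ 1.98151051e-03 -1.57019723e+02] [-157.23548826 -109.3307796 ] 42
fencefoot [-0.27144234 32.64662392] [  53.69448858 -110.28782419] 42
```

Request:
servo_tool(deltas=[{"grip": 0,"x": 0,"y": 0,"z": 0.1,"wx": 0,"wy": 0,"wz": 0},{"grip": 0,"x": 0,"y": 0,"z": 0.14,"wx": 0,"wy": 0,"wz": 0},{"grip": 0,"x": 0,"y": 0,"z": 0.152,"wx": 0,"wy": 0,"wz": 0},{"grip": 0,"x": 0,"y": 0,"z": 0.152,"wx": 0,"wy": 0,"wz": 0},{"grip": 0,"x": 0,"y": 0.01,"z": 0.152,"wx": 0,"wy": 0,"wz": 0},{"grip": 0,"x": 0,"y": 0.02,"z": 0.152,"wx": 0,"wy": 0,"wz": 0},{"grip": 0,"x": 0,"y": 0.03,"z": 0.152,"wx": 0,"wy": 0,"wz": 0},{"grip": 0,"x": 0,"y": 0.038,"z": 0.152,"wx": 0,"wy": 0,"wz": 0},{"grip": 0,"x": 0,"y": 0.046,"z": 0.152,"wx": 0,"wy": 0,"wz": 0},{"grip": 0,"x": 0,"y": 0.054,"z": 0.152,"wx": 0,"wy": 0,"wz": 0},{"grip": 0,"x": 0,"y": 0.062,"z": 0.152,"wx": 0,"wy": 0,"wz": 0},{"grip": 0,"x": 0,"y": 0.07,"z": 0.152,"wx": 0,"wy": 0,"wz": 0},{"grip": 0,"x": 0,"y": 0.078,"z": 0.152,"wx": 0,"wy": 0,"wz": 0},{"grip": 0,"x": 0,"y": 0.086,"z": 0.152,"wx": 0,"wy": 0,"wz": 0}])

```text
time: 3.95
tool_pos: [0.5174, -0.1412, 0.0425]
eef_rot: [0.0, 0.748, 0.664, -0.0]
force: [-0.4, -0.4, 0.2]
finger_gap: 0.0
grasp_force: 0.0
```

Run:
```python
from h import *
st(); im,p=plate('wrist','pics/w3.png')
```

```text
t 3.95 fix mm [ -70.7 -170.3] z 42.5 F fix [-0.3 -0.4] 0.2 gap 0.0
tool x,y in fix deg [89.98, -0.02] toolz [ 0.e+00 -1.e-04 -1.e+00]
```

View pics/w3.png

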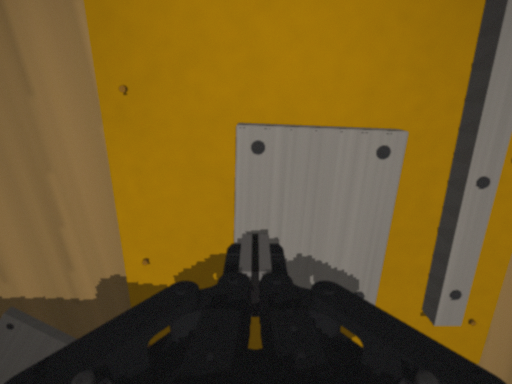

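The picture shows the plate's left edge at (235,125-240), with the fingers at (255,250) apparently overlapping it at zero force. I'll check whether the plate moved and where the fingertip projects.

Run:
```python
from h import *
im=cv2.imread('pics/w3.png');p=viewer.camera_params('wrist')
f=lambda uv,z:np.round((ray(p,uv,z)[:,:2]-O)@E.T*1e3,1)
print('plate corners top-left/top-right',f([(237,124),(406,130)],.030))
s=arm.get_state();
for e in(0,.006,.019):
  for d in((0,0),(-.0145,0),(.0145,0)): print(e,d,proj(p,[[*(s['tool_pos'][:2]+E.T@np.array(d)),s['tool_pos'][2]-e]]))
print('cam',np.round(-p['R'].T@p['t'],3), 'axis',np.round(p['R'][2],3), (E@((-p['R'].T@p['t'])[:2]-O)))
im2,p2=plate('side','pics/s3.png')
cv2.imwrite('pics/s3c.png',cv2.resize(im2[150:300,220:380],None,fx=4,fy=4,interpolation=cv2.INTER_CUBIC))
```

```text
plate corners top-left/top-right [[ -80.2 -108.1]
 [  12.3 -111.5]]
0 (0, 0) [[255.28618073 237.50508808]]
0 (-0.0145, 0) [[229.79185335 237.56720492]]
0 (0.0145, 0) [[280.77725902 237.44297915]]
0.006 (0, 0) [[255.25474408 232.75475265]]
0.006 (-0.0145, 0) [[230.57273921 232.81459717]]
0.006 (0.0145, 0) [[279.9337036 232.6949155]]
0.019 (0, 0) [[255.19305968 223.43373471]]
0.019 (-0.0145, 0) [[232.10496938 223.48917662]]
0.019 (0.0145, 0) [[278.27848522 223.37829919]]
cam [ 0.527 -0.061  0.198] axis [-0.036 -0.311 -0.95 ] [-0.0707113  -0.08973102]
```

View pics/s3c.png

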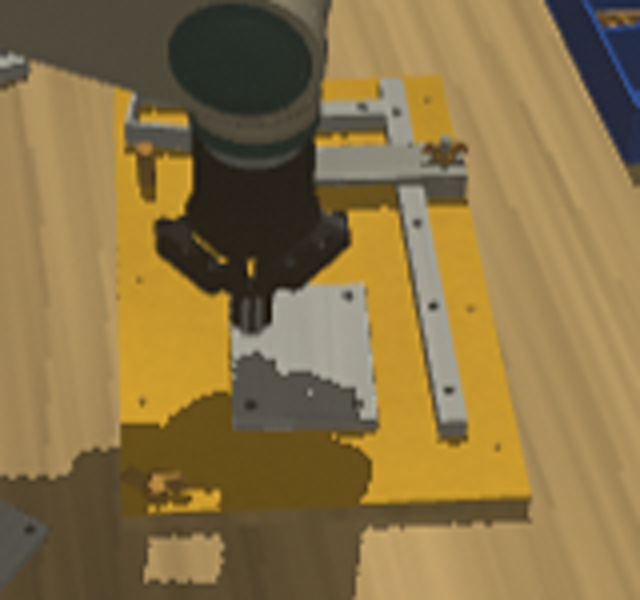

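The plate hasn't moved: its left edge is still at -80. In the side crop the fingertips at (252,332) hover above the plate's left part, with their shadow starting lower at (250,355). So the tips are higher than I assumed, and I'll triangulate their height.

Run:
```python
from h import *
s=arm.get_state();ps=viewer.camera_params('side');pw=viewer.camera_params('wrist')
print(s['finger_gap'],s['tool_pos'])
for dy in(-.011,0,.011):
  for z in(.02,.03,.04,.05,.06,.07):
    X=[*(s['tool_pos'][:2]+E.T@np.array([0,dy])),z]
    a=proj(ps,X)[0]; print(dy,z,'side crop',np.round((a-[220,150])*4),'wrist',np.round(proj(pw,X)[0]))
im=cv2.imread('pics/w3.png')
cv2.imwrite('pics/w3c.png',cv2.resize(cv2.convertScaleAbs(im[200:320,180:340],alpha=2),None,fx=4.5,fy=4.5,interpolation=cv2.INTER_CUBIC))
```

```text
0.00025201203106955554 [ 0.51741361 -0.14121418  0.04251523]
-0.011 0.02 side crop [250. 372.] wrist [255. 237.]
-0.011 0.03 side crop [250. 362.] wrist [255. 244.]
-0.011 0.04 side crop [251. 353.] wrist [255. 252.]
-0.011 0.05 side crop [251. 343.] wrist [255. 262.]
-0.011 0.06 side crop [251. 333.] wrist [255. 272.]
-0.011 0.07 side crop [251. 323.] wrist [255. 283.]
0 0.02 side crop [249. 360.] wrist [255. 221.]
0 0.03 side crop [249. 350.] wrist [255. 228.]
0 0.04 side crop [249. 340.] wrist [255. 236.]
0 0.05 side crop [250. 330.] wrist [255. 244.]
0 0.06 side crop [250. 320.] wrist [255. 253.]
0 0.07 side crop [250. 310.] wrist [255. 264.]
0.011 0.02 side crop [248. 347.] wrist [255. 205.]
0.011 0.03 side crop [248. 338.] wrist [255. 211.]
0.011 0.04 side crop [248. 328.] wrist [255. 218.]
0.011 0.05 side crop [249. 318.] wrist [255. 226.]
0.011 0.06 side crop [249. 308.] wrist [255. 234.]
0.011 0.07 side crop [249. 298.] wrist [255. 244.]
```

View pics/w3c.png

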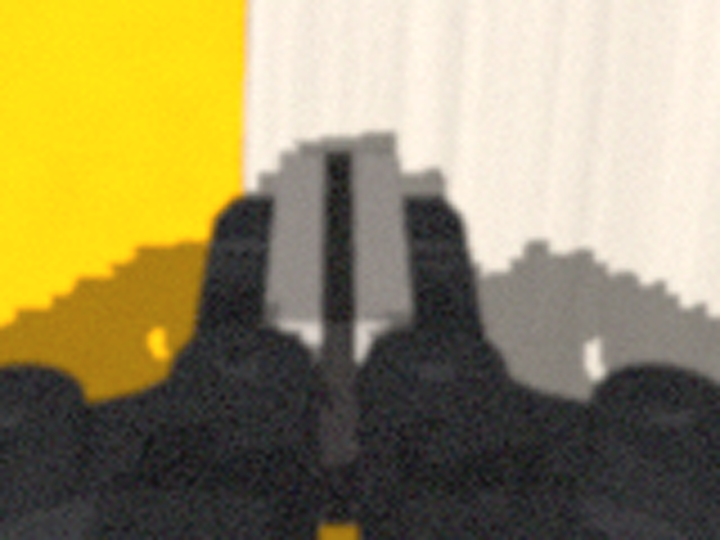

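Both views put the tip near z = 60 mm, well above where I assumed. I'll back off the plate's side and go down in small steps, watching the force.

Request:
servo_tool(deltas=[{"grip": 0,"x": 0,"y": -0.04,"z": 0,"wx": 0,"wy": 0,"wz": 0},{"grip": 0,"x": 0,"y": -0.08,"z": 0,"wx": 0,"wy": 0,"wz": 0},{"grip": 0,"x": 0,"y": -0.08,"z": 0,"wx": 0,"wy": 0,"wz": 0},{"grip": 0,"x": 0,"y": -0.08,"z": 0.003,"wx": 0,"wy": 0,"wz": 0},{"grip": 0,"x": 0,"y": -0.08,"z": 0.006,"wx": 0,"wy": 0,"wz": 0},{"grip": 0,"x": 0,"y": -0.08,"z": 0.009,"wx": 0,"wy": 0,"wz": 0},{"grip": 0,"x": 0,"y": -0.08,"z": 0.012,"wx": 0,"wy": 0,"wz": 0},{"grip": 0,"x": 0,"y": -0.08,"z": 0.014,"wx": 0,"wy": 0,"wz": 0}])

```text
time: 5.05
tool_pos: [0.4774, -0.1364, 0.0353]
eef_rot: [-0.0, 0.748, 0.664, -0.0]
force: [0.1, 0.1, 0.1]
finger_gap: 0.0
grasp_force: 0.0
```

Request:
servo_tool(deltas=[{"grip": 0,"x": 0,"y": 0,"z": 0.003,"wx": 0,"wy": 0,"wz": 0},{"grip": 0,"x": 0,"y": 0,"z": 0.006,"wx": 0,"wy": 0,"wz": 0},{"grip": 0,"x": 0,"y": 0,"z": 0.008,"wx": 0,"wy": 0,"wz": 0}])

```text
time: 5.42
tool_pos: [0.4773, -0.1364, 0.0314]
eef_rot: [-0.0, 0.748, 0.664, -0.0]
force: [-0.5, -0.1, -0.3]
finger_gap: 0.0003
grasp_force: 0.0
```

Request:
servo_tool(deltas=[{"grip": 0,"x": 0,"y": 0,"z": 0.003,"wx": 0,"wy": 0,"wz": 0},{"grip": 0,"x": 0,"y": 0,"z": 0.006,"wx": 0,"wy": 0,"wz": 0},{"grip": 0,"x": 0,"y": 0,"z": 0.009,"wx": 0,"wy": 0,"wz": 0},{"grip": 0,"x": 0,"y": 0,"z": 0.012,"wx": 0,"wy": 0,"wz": 0}])

```text
time: 5.92
tool_pos: [0.4774, -0.1364, 0.0254]
eef_rot: [0.0, 0.748, 0.664, -0.0]
force: [0.4, 0.3, 1.0]
finger_gap: -0.0003
grasp_force: 0.0
```

Run:
```python
from h import *
st(); im2,p2=plate('side','pics/s4.png')
a=im2[190:260,250:340]; im,p=plate('wrist','pics/w4.png')
cv2.imwrite('pics/s4c.png',np.hstack([cv2.resize(cv2.convertScaleAbs(a,alpha=1.6),(400,311),interpolation=cv2.INTER_CUBIC),cv2.resize(cv2.convertScaleAbs(im[150:320,160:380],alpha=1.6),(400,311))]))
```

```text
t 5.92 fix mm [-111.  -170.3] z 25.4 F fix [0.3 0.3] 1.0 gap -0.0003
tool x,y in fix deg [89.98, -0.02] toolz [ 0.e+00 -1.e-04 -1.e+00]
```

View pics/s4c.png

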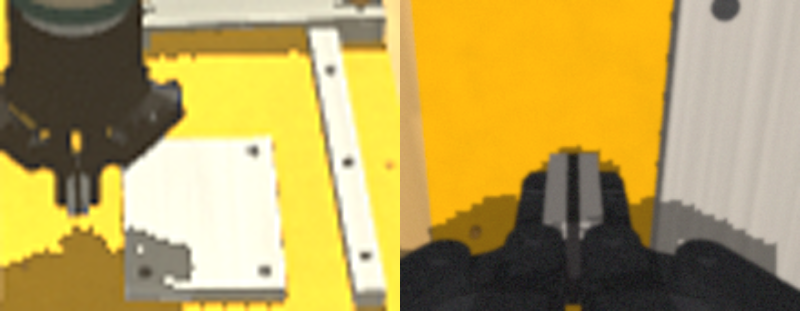

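The side crop (left) shows the tips at (76,213) with the board shadow beginning at (80,232), so they're still clear of the board. The wrist crop (right) shows the pads' tip at (575,152). I'll triangulate again.

Run:
```python
from h import *
s=arm.get_state();ps=viewer.camera_params('side')
for dy in(-.011,0):
  for z in(.018,.025,.03,.035,.04,.045): print(dy,z,np.round(proj(ps,[*(s['tool_pos'][:2]+E.T@np.array([0,dy])),z])[0],1), 'seen 267,238')
```

```text
-0.011 0.018 [267.5 244.1] seen 267,238
-0.011 0.025 [267.5 242.4] seen 267,238
-0.011 0.03 [267.5 241.2] seen 267,238
-0.011 0.035 [267.5 239.9] seen 267,238
-0.011 0.04 [267.5 238.7] seen 267,238
-0.011 0.045 [267.4 237.5] seen 267,238
0 0.018 [267.4 240.9] seen 267,238
0 0.025 [267.3 239.3] seen 267,238
0 0.03 [267.3 238. ] seen 267,238
0 0.035 [267.3 236.8] seen 267,238
0 0.04 [267.3 235.6] seen 267,238
0 0.045 [267.3 234.4] seen 267,238
```

Request:
servo_tool(deltas=[{"grip": 0,"x": 0,"y": 0,"z": 0.003,"wx": 0,"wy": 0,"wz": 0},{"grip": 0,"x": 0,"y": 0,"z": 0.006,"wx": 0,"wy": 0,"wz": 0},{"grip": 0,"x": 0,"y": 0,"z": 0.009,"wx": 0,"wy": 0,"wz": 0},{"grip": 0,"x": 0,"y": 0,"z": 0.012,"wx": 0,"wy": 0,"wz": 0}])

```text
time: 6.52
tool_pos: [0.4774, -0.1364, 0.0194]
eef_rot: [0.0, 0.748, 0.664, -0.0]
force: [-0.3, 0.4, -0.7]
finger_gap: 0.0
grasp_force: 0.0
```

Request:
servo_tool(deltas=[{"grip": 0,"x": 0,"y": 0,"z": 0.002,"wx": 0,"wy": 0,"wz": 0},{"grip": 0,"x": 0,"y": 0,"z": 0.004,"wx": 0,"wy": 0,"wz": 0},{"grip": 0,"x": 0,"y": 0,"z": 0.006,"wx": 0,"wy": 0,"wz": 0}])

```text
time: 6.9
tool_pos: [0.4774, -0.1364, 0.0165]
eef_rot: [0.0, 0.748, 0.664, -0.0]
force: [-0.1, -0.0, 0.1]
finger_gap: -0.0001
grasp_force: 0.0
```

Request:
servo_tool(deltas=[{"grip": 0,"x": 0,"y": 0,"z": 0.002,"wx": 0,"wy": 0,"wz": 0},{"grip": 0,"x": 0,"y": 0,"z": 0.004,"wx": 0,"wy": 0,"wz": 0},{"grip": 0,"x": 0,"y": 0,"z": 0.006,"wx": 0,"wy": 0,"wz": 0}])

```text
time: 7.28
tool_pos: [0.4774, -0.1364, 0.0134]
eef_rot: [0.0, 0.748, 0.664, -0.0]
force: [0.3, -0.6, -0.5]
finger_gap: -0.0001
grasp_force: 0.0
```

Request:
servo_tool(deltas=[{"grip": 0,"x": 0,"y": 0,"z": 0.002,"wx": 0,"wy": 0,"wz": 0},{"grip": 0,"x": 0,"y": 0,"z": 0.004,"wx": 0,"wy": 0,"wz": 0},{"grip": 0,"x": 0,"y": 0,"z": 0.006,"wx": 0,"wy": 0,"wz": 0}])

```text
time: 7.65
tool_pos: [0.4774, -0.1364, 0.0104]
eef_rot: [0.0, 0.748, 0.664, 0.0]
force: [-0.3, 0.5, 0.6]
finger_gap: 0.0
grasp_force: 0.0
```

Request:
servo_tool(deltas=[{"grip": 0,"x": 0,"y": 0,"z": 0.002,"wx": 0,"wy": 0,"wz": 0},{"grip": 0,"x": 0,"y": 0,"z": 0.004,"wx": 0,"wy": 0,"wz": 0},{"grip": 0,"x": 0,"y": 0,"z": 0.006,"wx": 0,"wy": 0,"wz": 0}])

```text
time: 8.02
tool_pos: [0.4774, -0.1364, 0.0074]
eef_rot: [0.0, 0.748, 0.664, -0.0]
force: [0.2, -0.0, 0.1]
finger_gap: 0.0
grasp_force: 0.0
```

Run:
```python
from h import *
st(); im2,p2=plate('side','pics/s5.png')
a=im2[190:260,250:340]
cv2.imwrite('pics/s5c.png',cv2.resize(cv2.convertScaleAbs(a,alpha=1.6),(720,560),interpolation=cv2.INTER_CUBIC))
```

```text
t 8.03 fix mm [-110.9 -170.3] z 7.4 F fix [0.2 0. ] 0.1 gap 0.0
tool x,y in fix deg [89.98, -0.02] toolz [ 0.e+00 -1.e-04 -1.e+00]
```

View pics/s5c.png

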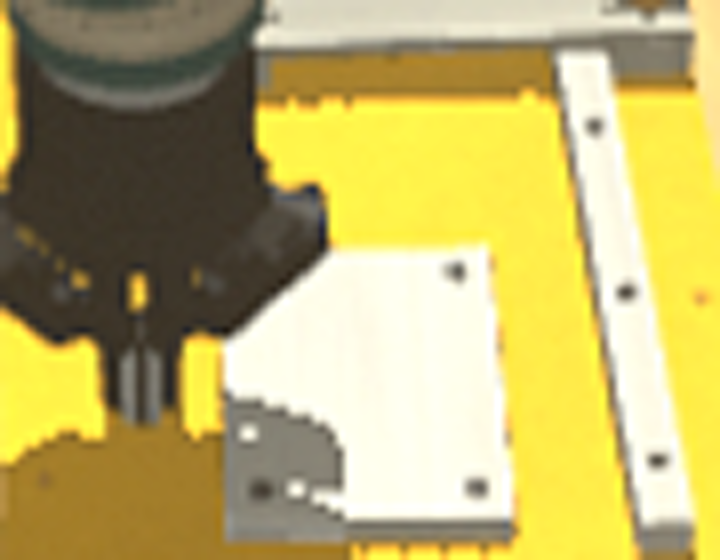

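The tips at (140,422) sit about 6 mm above the board, beside the plate's left edge at (225,400), with nothing touching. I'll go 2 mm lower and push sideways.

Request:
servo_tool(deltas=[{"grip": 0,"x": 0,"y": 0,"z": 0.004,"wx": 0,"wy": 0,"wz": 0},{"grip": 0,"x": 0,"y": 0.012,"z": 0.004,"wx": 0,"wy": 0,"wz": 0},{"grip": 0,"x": 0,"y": 0.024,"z": 0.004,"wx": 0,"wy": 0,"wz": 0},{"grip": 0,"x": 0,"y": 0.034,"z": 0.004,"wx": 0,"wy": 0,"wz": 0},{"grip": 0,"x": 0,"y": 0.04,"z": 0.004,"wx": 0,"wy": 0,"wz": 0},{"grip": 0,"x": 0,"y": 0.046,"z": 0.004,"wx": 0,"wy": 0,"wz": 0},{"grip": 0,"x": 0,"y": 0.052,"z": 0.004,"wx": 0,"wy": 0,"wz": 0},{"grip": 0,"x": 0,"y": 0.058,"z": 0.004,"wx": 0,"wy": 0,"wz": 0},{"grip": 0,"x": 0,"y": 0.064,"z": 0.004,"wx": 0,"wy": 0,"wz": 0},{"grip": 0,"x": 0,"y": 0.07,"z": 0.004,"wx": 0,"wy": 0,"wz": 0},{"grip": 0,"x": 0,"y": 0.076,"z": 0.004,"wx": 0,"wy": 0,"wz": 0}])

```text
time: 9.45
tool_pos: [0.5153, -0.1409, 0.0054]
eef_rot: [0.0, 0.748, 0.664, -0.0]
force: [-3.5, 0.5, -0.2]
finger_gap: -0.0002
grasp_force: 1.4
```

```bash
cat >> h.py <<'E'
def corners(n,pl=None):
    "plate corners in fixture mm from camera n (pl: a world point on the plate)"
    im=viewer.camera(n);p=viewer.camera_params(n)
    h=cv2.cvtColor(im,cv2.COLOR_BGR2HSV)
    m=cv2.inRange(h,(0,0,70),(180,90,255)); m=cv2.morphologyEx(m,cv2.MORPH_OPEN,np.ones((3,3)))
    q=proj(p,[*(O+E.T@np.array(pl)),.03])[0]
    lab=cv2.connectedComponents(m)[1]; l=lab[int(q[1]),int(q[0])]
    v,u=np.nonzero(lab==l); X=(ray(p,np.c_[u,v],.030)[:,:2]-O)@E.T
    return rect(X),l
E
python3 - <<'E'
from h import *
st()
print(corners('wrist',(-.02,-.13))); print(corners('top',(-.0,-.15)))
E
```

```text
t 9.45 fix mm [ -72.8 -170.2] z 5.4 F fix [-3.5  0.1] -0.2 gap -0.0002
tool x,y in fix deg [89.98, -0.02] toolz [ 0. -0. -1.]
(((-12.180438995361328, -165.90467834472656), (115.53521728515625, 95.32743835449219), 88.79512786865234), np.int32(1))
(((-242.84481811523438, -167.66384887695312), (183.50083923339844, 559.8416137695312), 82.72453308105469), np.int32(48))
```

Contact, sliding at 3.5 N. About 14 mm remain to the fence.

Request:
servo_tool(deltas=[{"grip": 0,"x": 0,"y": 0.005,"z": 0,"wx": 0,"wy": 0,"wz": 0},{"grip": 0,"x": 0,"y": 0.01,"z": 0,"wx": 0,"wy": 0,"wz": 0},{"grip": 0,"x": 0,"y": 0.015,"z": 0,"wx": 0,"wy": 0,"wz": 0},{"grip": 0,"x": 0,"y": 0.019,"z": 0,"wx": 0,"wy": 0,"wz": 0},{"grip": 0,"x": 0,"y": 0.022,"z": 0,"wx": 0,"wy": 0,"wz": 0}])

```text
time: 10.18
tool_pos: [0.5261, -0.1422, 0.0054]
eef_rot: [-0.0, 0.748, 0.664, -0.0]
force: [-2.3, -0.2, 0.9]
finger_gap: 0.0001
grasp_force: 1.3
```

Request:
servo_tool(deltas=[{"grip": 0,"x": 0,"y": 0.002,"z": 0,"wx": 0,"wy": 0,"wz": 0},{"grip": 0,"x": 0,"y": 0.004,"z": 0,"wx": 0,"wy": 0,"wz": 0}])

```text
time: 10.42
tool_pos: [0.5275, -0.1424, 0.0053]
eef_rot: [-0.0, 0.748, 0.664, -0.001]
force: [-7.1, -1.1, 2.4]
finger_gap: -0.0003
grasp_force: 3.6
```

Request:
servo_tool(deltas=[{"grip": 0,"x": 0,"y": 0.002,"z": 0,"wx": 0,"wy": 0,"wz": 0},{"grip": 0,"x": 0,"y": 0.003,"z": 0,"wx": 0,"wy": 0,"wz": 0}])

```text
time: 10.68
tool_pos: [0.5278, -0.1426, 0.0053]
eef_rot: [-0.002, 0.748, 0.664, -0.002]
force: [-12.9, 1.2, 5.6]
finger_gap: -0.0002
grasp_force: 6.7
```

The plate is up against the fence (12.9 N). I'll back off, rise over the plate, and go down behind its rear edge with the fingers still shut.

Request:
servo_tool(deltas=[{"grip": 0,"x": 0,"y": -0.03,"z": 0,"wx": 0,"wy": 0,"wz": 0},{"grip": 0,"x": 0,"y": -0.03,"z": 0,"wx": 0,"wy": 0,"wz": 0},{"grip": 0,"x": 0,"y": -0.03,"z": -0.06,"wx": 0,"wy": 0,"wz": 0},{"grip": 0,"x": 0,"y": -0.03,"z": -0.12,"wx": 0,"wy": 0,"wz": 0},{"grip": 0,"x": -0.04,"y": -0.02,"z": -0.14,"wx": 0,"wy": 0,"wz": 0},{"grip": 0,"x": -0.12,"y": 0.06,"z": -0.14,"wx": 0,"wy": 0,"wz": 0},{"grip": 0,"x": -0.18,"y": 0.12,"z": -0.14,"wx": 0,"wy": 0,"wz": 0},{"grip": 0,"x": -0.18,"y": 0.12,"z": -0.14,"wx": 0,"wy": 0,"wz": 0},{"grip": 0,"x": -0.18,"y": 0.12,"z": -0.14,"wx": 0,"wy": 0,"wz": 0}])

```text
time: 11.8
tool_pos: [0.578, -0.2395, 0.0744]
eef_rot: [-0.001, 0.748, 0.664, -0.0]
force: [0.5, 0.5, 0.6]
finger_gap: 0.0003
grasp_force: 0.0
```

Run:
```python
from h import *
st()
print('wrist',corners('wrist',(0,-.17))); print('side',corners('side',(0.02,-.13)))
im=cv2.imread('pics/s5.png')
```

```text
t 11.8 fix mm [   1.1 -260.7] z 74.4 F fix [0.4 0.6] 0.6 gap 0.0003
tool x,y in fix deg [89.95, -0.05] toolz [-1.3e-03  7.0e-04 -1.0e+00]
wrist (((10.02685546875, -185.7969207763672), (108.90290832519531, 114.93999481201172), 89.88957977294922), np.int32(1))
side (((-317.2955322265625, 456.04119873046875), (2048.130126953125, 2271.086669921875), 88.23503112792969), np.int32(0))
```

Request:
servo_tool(deltas=[{"grip": 0,"x": 0,"y": 0,"z": 0.08,"wx": 0,"wy": 0,"wz": 0},{"grip": 0,"x": 0,"y": 0,"z": 0.125,"wx": 0,"wy": 0,"wz": 0},{"grip": 0,"x": 0,"y": 0,"z": 0.138,"wx": 0,"wy": 0,"wz": 0},{"grip": 0,"x": 0,"y": 0,"z": 0.138,"wx": 0,"wy": 0,"wz": 0},{"grip": 0,"x": 0.01,"y": 0,"z": 0.138,"wx": 0,"wy": 0,"wz": 0},{"grip": 0,"x": 0.02,"y": 0,"z": 0.138,"wx": 0,"wy": 0,"wz": 0},{"grip": 0,"x": 0.03,"y": 0,"z": 0.138,"wx": 0,"wy": 0,"wz": 0},{"grip": 0,"x": 0.037,"y": 0,"z": 0.138,"wx": 0,"wy": 0,"wz": 0},{"grip": 0,"x": 0.044,"y": 0,"z": 0.138,"wx": 0,"wy": 0,"wz": 0},{"grip": 0,"x": 0.051,"y": 0,"z": 0.138,"wx": 0,"wy": 0,"wz": 0},{"grip": 0,"x": 0.058,"y": 0,"z": 0.138,"wx": 0,"wy": 0,"wz": 0},{"grip": 0,"x": 0.066,"y": 0,"z": 0.138,"wx": 0,"wy": 0,"wz": 0},{"grip": 0,"x": 0.074,"y": 0,"z": 0.138,"wx": 0,"wy": 0,"wz": 0},{"grip": 0,"x": 0.082,"y": 0,"z": 0.138,"wx": 0,"wy": 0,"wz": 0}])

```text
time: 13.65
tool_pos: [0.5833, -0.1982, 0.0066]
eef_rot: [0.0, 0.748, 0.664, -0.0]
force: [0.1, -2.0, -0.5]
finger_gap: 0.0002
grasp_force: 1.4
```

```bash
cat >> h.py <<'E'
def left(pts=None):
    "wrist view: plate's left edge and leading edge in fixture mm"
    im=viewer.camera('wrist');p=viewer.camera_params('wrist')
    h=cv2.cvtColor(im,cv2.COLOR_BGR2HSV)
    m=cv2.inRange(h,(0,0,70),(180,90,255)); m=cv2.morphologyEx(m,cv2.MORPH_OPEN,np.ones((3,3)))
    v,u=np.nonzero(m); X=(ray(p,np.c_[u,v],.030)[:,:2]-O)@E.T*1e3
    return X,im
def edge(y0,y1,x0=-75,x1=40):
    X,im=left(); out=[]
    for y in np.arange(y0,y1,3.):
        s=X[(abs(X[:,1]-y)<1.5)&(X[:,0]>x0)&(X[:,0]<x1)]
        if len(s)>5: out.append((y,s[:,0].min()))
    print('left edge',np.round(out,1).tolist() if len(out)<8 else (np.round(out[::4],1).tolist(),np.polyfit(*np.array(out).T,1)))
    fr=[(x,X[(abs(X[:,0]-x)<2)&(X[:,1]<60),1].max()) for x in range(-30,31,15)]; print('front',np.round(fr,1).tolist())
    return im
E
python3 - <<'E'
from h import *
st(); cv2.imwrite('pics/w6.png',edge(-190,-100))
E
```

```text
t 13.65 fix mm [   1.6 -219.1] z 6.6 F fix [ 0.4 -2. ] -0.5 gap 0.0002
tool x,y in fix deg [89.98, -0.02] toolz [ 1.e-04 -2.e-04 -1.e+00]
left edge ([[-190.0, -47.4], [-178.0, -47.3], [-166.0, -47.5], [-154.0, -47.4], [-142.0, -47.4], [-130.0, -47.4], [-118.0, -47.4], [-106.0, -47.3]], array([ 5.35363675e-04, -4.73239473e+01]))
front [[-30.0, -106.1], [-15.0, -106.1], [0.0, -106.1], [15.0, -106.1], [30.0, -106.2]]
```

The plate is flush with the fence and parallel to it, sliding at 2 N. I'll continue forward.

Request:
servo_tool(deltas=[{"grip": 0,"x": 0.01,"y": 0,"z": 0,"wx": 0,"wy": 0,"wz": 0},{"grip": 0,"x": 0.02,"y": 0,"z": 0,"wx": 0,"wy": 0,"wz": 0},{"grip": 0,"x": 0.03,"y": 0,"z": 0,"wx": 0,"wy": 0,"wz": 0},{"grip": 0,"x": 0.04,"y": 0,"z": 0,"wx": 0,"wy": 0,"wz": 0},{"grip": 0,"x": 0.05,"y": 0,"z": 0,"wx": 0,"wy": 0,"wz": 0},{"grip": 0,"x": 0.06,"y": 0,"z": 0,"wx": 0,"wy": 0,"wz": 0},{"grip": 0,"x": 0.07,"y": 0,"z": 0,"wx": 0,"wy": 0,"wz": 0},{"grip": 0,"x": 0.08,"y": 0,"z": 0,"wx": 0,"wy": 0,"wz": 0},{"grip": 0,"x": 0.09,"y": 0,"z": 0,"wx": 0,"wy": 0,"wz": 0},{"grip": 0,"x": 0.1,"y": 0,"z": 0,"wx": 0,"wy": 0,"wz": 0}])

```text
time: 14.95
tool_pos: [0.5892, -0.1485, 0.0065]
eef_rot: [0.0, 0.748, 0.664, -0.0]
force: [0.1, -3.4, 1.6]
finger_gap: 0.0003
grasp_force: 1.7
```

Run:
```python
from h import *
st(); cv2.imwrite('pics/w7.png',edge(-150,-60))
```

```text
t 14.95 fix mm [   1.6 -169. ] z 6.5 F fix [ 0.5 -3.3] 1.6 gap 0.0003
tool x,y in fix deg [89.98, -0.02] toolz [ 1.e-04 -2.e-04 -1.e+00]
left edge ([[-150.0, -47.3], [-138.0, -47.5], [-126.0, -47.5], [-114.0, -47.5], [-102.0, -47.6], [-90.0, -47.6], [-78.0, -47.6], [-66.0, -47.6]], array([-2.66172544e-03, -4.78213595e+01]))
front [[-30.0, -55.9], [-15.0, -55.9], [0.0, -55.9], [15.0, -55.9], [30.0, -56.0]]
```

Request:
servo_tool(deltas=[{"grip": 0,"x": 0.01,"y": 0,"z": 0,"wx": 0,"wy": 0,"wz": 0},{"grip": 0,"x": 0.02,"y": 0,"z": 0,"wx": 0,"wy": 0,"wz": 0},{"grip": 0,"x": 0.03,"y": 0,"z": 0,"wx": 0,"wy": 0,"wz": 0},{"grip": 0,"x": 0.04,"y": 0,"z": 0,"wx": 0,"wy": 0,"wz": 0},{"grip": 0,"x": 0.05,"y": 0,"z": 0,"wx": 0,"wy": 0,"wz": 0},{"grip": 0,"x": 0.06,"y": 0,"z": 0,"wx": 0,"wy": 0,"wz": 0},{"grip": 0,"x": 0.07,"y": 0,"z": 0,"wx": 0,"wy": 0,"wz": 0},{"grip": 0,"x": 0.08,"y": 0,"z": 0,"wx": 0,"wy": 0,"wz": 0},{"grip": 0,"x": 0.09,"y": 0,"z": 0,"wx": 0,"wy": 0,"wz": 0},{"grip": 0,"x": 0.1,"y": 0,"z": 0,"wx": 0,"wy": 0,"wz": 0}])

```text
time: 16.25
tool_pos: [0.5952, -0.0988, 0.0065]
eef_rot: [0.0, 0.748, 0.664, -0.0]
force: [0.3, -3.1, 1.5]
finger_gap: -0.0002
grasp_force: 1.9
```

Request:
servo_tool(deltas=[{"grip": 0,"x": 0.01,"y": 0,"z": 0,"wx": 0,"wy": 0,"wz": 0},{"grip": 0,"x": 0.02,"y": 0,"z": 0,"wx": 0,"wy": 0,"wz": 0},{"grip": 0,"x": 0.03,"y": 0,"z": 0,"wx": 0,"wy": 0,"wz": 0},{"grip": 0,"x": 0.04,"y": 0,"z": 0,"wx": 0,"wy": 0,"wz": 0},{"grip": 0,"x": 0.05,"y": 0,"z": 0,"wx": 0,"wy": 0,"wz": 0},{"grip": 0,"x": 0.06,"y": 0,"z": 0,"wx": 0,"wy": 0,"wz": 0}])

```text
time: 17.0
tool_pos: [0.5988, -0.069, 0.0065]
eef_rot: [0.0, 0.748, 0.664, -0.0]
force: [-1.2, -4.1, 2.2]
finger_gap: 0.0002
grasp_force: 2.1
```

Run:
```python
from h import *
st(); edge(-85,-22)
```

```text
t 17.0 fix mm [  1.6 -88.9] z 6.5 F fix [-0.7 -4.2] 2.2 gap 0.0002
tool x,y in fix deg [89.99, -0.01] toolz [ 1.e-04 -1.e-04 -1.e+00]
left edge ([[-85.0, -5.5], [-73.0, -47.4], [-61.0, -47.3], [-49.0, -47.4], [-37.0, -47.4], [-25.0, -47.6]], array([ -0.49604501, -68.69198159]))
front [[-30.0, 24.1], [-15.0, 24.1], [0.0, 24.1], [15.0, 24.1], [30.0, 24.1]]
```

Request:
servo_tool(deltas=[{"grip": 0,"x": 0.008,"y": 0,"z": 0,"wx": 0,"wy": 0,"wz": 0},{"grip": 0,"x": 0.016,"y": 0,"z": 0,"wx": 0,"wy": 0,"wz": 0},{"grip": 0,"x": 0.022,"y": 0,"z": 0,"wx": 0,"wy": 0,"wz": 0},{"grip": 0,"x": 0.026,"y": 0,"z": 0,"wx": 0,"wy": 0,"wz": 0}])

```text
time: 17.55
tool_pos: [0.6002, -0.0562, 0.0065]
eef_rot: [0.0, 0.748, 0.664, -0.0]
force: [-0.9, -5.2, 1.7]
finger_gap: -0.0
grasp_force: 2.1
```

Request:
servo_tool(deltas=[{"grip": 0,"x": 0.002,"y": 0,"z": 0,"wx": 0,"wy": 0,"wz": 0},{"grip": 0,"x": 0.004,"y": 0,"z": 0,"wx": 0,"wy": 0,"wz": 0}])

```text
time: 17.8
tool_pos: [0.6005, -0.0544, 0.0065]
eef_rot: [0.0, 0.748, 0.664, -0.0]
force: [0.4, -4.7, 2.6]
finger_gap: -0.0
grasp_force: 2.1
```

Request:
servo_tool(deltas=[{"grip": 0,"x": 0.002,"y": 0,"z": 0,"wx": 0,"wy": 0,"wz": 0},{"grip": 0,"x": 0.004,"y": 0,"z": 0,"wx": 0,"wy": 0,"wz": 0}])

```text
time: 18.05
tool_pos: [0.6007, -0.0525, 0.0065]
eef_rot: [0.0, 0.748, 0.664, -0.0]
force: [-0.8, -3.9, 2.6]
finger_gap: 0.0001
grasp_force: 2.1
```

Request:
servo_tool(deltas=[{"grip": 0,"x": 0.002,"y": 0,"z": 0,"wx": 0,"wy": 0,"wz": 0},{"grip": 0,"x": 0.004,"y": 0,"z": 0,"wx": 0,"wy": 0,"wz": 0}])

```text
time: 18.3
tool_pos: [0.6009, -0.0511, 0.0065]
eef_rot: [0.0, 0.748, 0.664, -0.001]
force: [-2.2, -9.3, 2.4]
finger_gap: -0.0001
grasp_force: 4.5
```

Request:
servo_tool(deltas=[{"grip": 0,"x": 0.002,"y": 0,"z": 0,"wx": 0,"wy": 0,"wz": 0},{"grip": 0,"x": 0.003,"y": 0,"z": 0,"wx": 0,"wy": 0,"wz": 0}])

```text
time: 18.55
tool_pos: [0.6008, -0.051, 0.0065]
eef_rot: [0.001, 0.748, 0.663, -0.001]
force: [-3.0, -12.9, 3.2]
finger_gap: -0.0
grasp_force: 6.6
```

It's at the stop: the motion stalls at 13 N. I'll back off, rise and check whether it's still flush with the fence.

Request:
servo_tool(deltas=[{"grip": 0,"x": -0.03,"y": 0,"z": 0,"wx": 0,"wy": 0,"wz": 0},{"grip": 0,"x": -0.06,"y": 0,"z": 0,"wx": 0,"wy": 0,"wz": 0},{"grip": 0,"x": -0.1,"y": 0,"z": -0.08,"wx": 0,"wy": 0,"wz": 0},{"grip": 0,"x": -0.14,"y": 0,"z": -0.16,"wx": 0,"wy": 0,"wz": 0},{"grip": 0,"x": -0.14,"y": 0,"z": -0.2,"wx": 0,"wy": 0,"wz": 0},{"grip": 0,"x": -0.14,"y": 0,"z": -0.2,"wx": 0,"wy": 0,"wz": 0}])

```text
time: 19.3
tool_pos: [0.5935, -0.1181, 0.1075]
eef_rot: [0.001, 0.748, 0.664, 0.001]
force: [-0.2, -0.7, -0.1]
finger_gap: -0.0003
grasp_force: 0.0
```

Run:
```python
from h import *
st()
im=viewer.camera('wrist');p=viewer.camera_params('wrist');cv2.imwrite('pics/w8.png',im)
y=yellow(im)>0
f=lambda uv,z:(ray(p,uv,z)[0,:2]-O)@E.T*1e3
W=lambda x,y,z:proj(p,[*(O+E.T@np.array([x,y])/1e3),z])[0]
# sample along fixture x lines: yellow transitions (plate left edge, fence foot)
for yy in(-57,-50,-43,-36,-29):
    xs=np.arange(-70,75,.5); px=np.round([W(x,yy,.030) for x in xs]).astype(int)
    g=[y[v,u] if 0<=v<384 and 0<=u<512 else 2 for u,v in px]
    print(yy,[(xs[i],int(g[i])) for i in range(1,len(xs)) if g[i]!=g[i-1]])
for xx in(-40,-20,0,20,40):
    ys=np.arange(-90,-20,.5); px=np.round([W(xx,t,.030) for t in ys]).astype(int)
    g=[y[v,u] if 0<=v<384 and 0<=u<512 else 2 for u,v in px]
    print('rear',xx,[(ys[i],int(g[i])) for i in range(1,len(ys)) if g[i]!=g[i-1]])
# beyond the bridge: yellow between plate front and stop, top view
im=viewer.camera('top');p=viewer.camera_params('top');cv2.imwrite('pics/top8.png',im);y=yellow(im)>0
for xx in(-40,-30,-10,10,30,40):
    ys=np.arange(-100,110,1.); px=np.round([W(xx,t,.030) for t in ys]).astype(int)
    g=[y[v,u] for u,v in px]; print('top x',xx,[(ys[i],int(g[i])) for i in range(1,len(ys)) if g[i]!=g[i-1]])
```

```text
t 19.3 fix mm [   2.2 -138.3] z 107.5 F fix [-0.1 -0.7] -0.1 gap -0.0003
tool x,y in fix deg [89.99, -0.01] toolz [ 0.0023 -0.     -1.    ]
-57 [(np.float64(-48.5), 0), (np.float64(66.0), 1)]
-50 [(np.float64(-48.0), 0), (np.float64(66.0), 1)]
-43 [(np.float64(-48.5), 0), (np.float64(66.5), 1)]
-36 [(np.float64(-48.5), 0), (np.float64(66.5), 1)]
-29 [(np.float64(-48.5), 0), (np.float64(66.5), 1)]
rear -40 [(np.float64(-60.0), 0)]
rear -20 [(np.float64(-60.0), 0)]
rear 0 [(np.float64(-59.5), 0)]
rear 20 [(np.float64(-59.5), 0)]
rear 40 [(np.float64(-60.0), 0)]
top x -40 [(np.float64(-97.0), 0), (np.float64(-72.0), 1), (np.float64(-60.0), 0), (np.float64(80.0), 1)]
top x -30 [(np.float64(-98.0), 0), (np.float64(-71.0), 1), (np.float64(-61.0), 0), (np.float64(79.0), 1)]
top x -10 [(np.float64(-99.0), 0), (np.float64(-74.0), 1), (np.float64(-62.0), 0), (np.float64(78.0), 1)]
top x 10 [(np.float64(-78.0), 1), (np.float64(-59.0), 0), (np.float64(81.0), 1)]
top x 30 [(np.float64(-81.0), 1), (np.float64(-59.0), 0), (np.float64(81.0), 1)]
top x 40 [(np.float64(-77.0), 1), (np.float64(-61.0), 0), (np.float64(79.0), 1)]
```

The plate's rear edge is square at y = -60 across its width. Its left edge is constant at about -48 and parallel to the fence, with no yellow showing between plate and fence or in front of the stop. The hand is clear, so I'll hand in.

Run:
```python
from rig import arm
print(arm.close_job())
```

```text
the job is handed in; nothing more can be done
None
```

The job is handed in after about 19 s of robot time: the plate is under the bridge, against the end stop and square along the fence to within about 1 mm in the camera, with the hand clear and nothing else touched.

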